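Dial the code on the lens case and draw its bolt

TASK

Unlock the lens case: roll the thumbwheels with gentle finger pressure until the red one shows 5, the blue one 2 and the yellow one 3 squarely on top (numbers are dice spots), leaving the grey wheel as it is. Only once the whole code is set, slide the orange bolt fully open toward the green mark, then let go, with the code still standing and the things round about left where they are.

Things in the scene. Friction and masses are not known exactly. Their poses are not given: they have to be found in the camera images.
- case: Lens case, screwed down. Origin: on the counter, below the middle of the row of four thumbwheels; x from its front to its back, y along the row to the left, z up. Grey lock deck: top at 60 mm, x -100 to 50 mm, y +-140 mm; behind it a blue case with grey lid, top 62 mm, to x = 220 mm. Wheels stand out of the deck at x = 0, y = -66, -22, 22, 66 mm; colours change places; white index lines at x = 0.
- red_place (a point): Point of the deck's surface (60 mm above the counter) in the middle of the red wheel's slot, straight below its crown; axes as the case's. Does not tell how far the wheel stands out. All wheels: radius 30 mm, 20 mm wide, smooth, axle along case y. Crowns stand 10 to 26 mm above the deck, each differently and newly each time: to be felt.
- wheel_red (a joint): Turn of the red thumbwheel in rad: number n is squarely on top, in line with the index lines, at (n-1)*pi/3; grows as the top rolls away from the case's front (to case +x); stops at -0.3 and 5.5.
- blue_place (a point): Point of the deck's surface (60 mm above the counter) in the middle of the blue wheel's slot, straight below its crown; axes as the case's. Does not tell how far the wheel stands out. All wheels: the axle is sprung. Pressed from above a wheel gives from 3 N, then 1 N per mm, and is hard against a stop after 8 mm.
- wheel_blue (a joint): Turn of the blue thumbwheel in rad: number n is squarely on top, in line with the index lines, at (n-1)*pi/3; grows as the top rolls away from the case's front (to case +x); stops at -0.3 and 5.5.
- yellow_place (a point): Point of the deck's surface (60 mm above the counter) in the middle of the yellow wheel's slot, straight below its crown; axes as the case's. Does not tell how far the wheel stands out. All wheels: 4 to 8 N of pressure lets a fingertip drag the rim round without slip; it turns against 1.5 N at the rim and stays where left.
- wheel_yellow (a joint): Turn of the yellow thumbwheel in rad: number n is squarely on top, in line with the index lines, at (n-1)*pi/3; grows as the top rolls away from the case's front (to case +x); stops at -0.3 and 5.5.
- grey_place (a point): Point of the deck's surface (60 mm above the counter) in the middle of the grey wheel's slot, straight below its crown; axes as the case's. Does not tell how far the wheel stands out. All wheels: six numbers as dice spots round the rim, 60 degrees apart (black spots on yellow, else white); rolling the top to case +x brings the next higher one.
- wheel_grey (a joint): Turn of the grey thumbwheel in rad: number n is squarely on top, in line with the index lines, at (n-1)*pi/3; grows as the top rolls away from the case's front (to case +x); stops at -0.3 and 5.5.
- bolt_top (a point): Top centre of the bolt's orange upright tab, in front of the wheels (case x = -72 mm): tab 22 mm (x) by 14 mm (y) by 30 mm tall, its top 95 mm above the counter, on a flat foot 36 mm long in y reaching 7 mm above the deck. It slides along the case's y. Axes as the case's.
- bolt (a joint): Bolt slide in m: 0 shut (toward the red mark, case -y), grows toward case +y (green mark), 0.045 fully open against its stop. Slides against about 3 N of friction, stays where left.
- grey_rim (a point): Point on the grey wheel's rim that bears number 1 (turns with the wheel).
- spectacles: Black spectacles with open temples, 120 x 140 x 44 mm, loose beside the case; origin under the bridge.
- lens_blank: Round lens blank, 70 mm across, 10 mm thick, loose on the case's lid; origin at its underside's centre.
- screwdriver: Screwdriver, 170 mm long, loose on the counter; lies along its x.
- bottle: Lens-cleaner bottle, 56 mm across, 150 mm high, loose; origin at its foot.
- pad_roll: Roll of paper pads, 72 mm across, 30 mm high, loose; origin at its underside.
- job_tray: Red open job tray, 200 x 150 x 50 mm, loose; origin at its underside.
- card_box: Cardboard box, 90 x 60 x 110 mm, loose; origin at its underside.

How it is judged (in metres and radians):
On the way, in this order (a step that is already met when the one before it is completed fails the run):
1. red wheel on 5, blue on 2, yellow on 3, all together (value of joint wheel_red between 4.039 and 4.339 rad and value of joint wheel_blue between 0.897 and 1.197 rad and value of joint wheel_yellow between 1.944 and 2.244 rad), for 0.2 s.
2. the bolt is slid fully open (value of joint bolt above 0.041 m), for 0.2 s.
At the end, for the whole second after the job is handed in: Red wheel on 5, blue on 2 and yellow on 3, each within 0.15 rad and at rest; bolt at least 41 mm open of 45 mm; grey wheel as found (rim within 8 mm) (all of step 1 and value of joint bolt above 0.041 m and distance of grey_rim from where it was at the start of the episode below 0.008 m and velocity of joint wheel_red between -0.05 and 0.05 rad/s and velocity of joint wheel_blue between -0.05 and 0.05 rad/s and velocity of joint wheel_yellow between -0.05 and 0.05 rad/s); the robot touches nothing.
It fails at once if a thumbwheel is pressed with more than 20 N (contact force between any of wheel_red, wheel_blue, wheel_yellow, wheel_grey and anything else above 20 N).
It fails at once if the grey wheel is disturbed (its rim moved more than 8 mm) (distance of grey_rim from where it was at the start of the episode above 0.008 m).
It fails at once if the bolt is moved more than 8 mm open while the code is not set (value of joint bolt above 0.008 m and not (value of joint wheel_red between 4.039 and 4.339 rad and value of joint wheel_blue between 0.897 and 1.197 rad and value of joint wheel_yellow between 1.944 and 2.244 rad)).
It fails at once if a bystander is moved more than 30 mm (distance of any of spectacles, lens_blank, screwdriver, bottle, pad_roll, job_tray, card_box from where it was at the start of the episode above 0.03 m).
It also fails if it takes over 67 s, if anything falls off the work surface, if the arm or the gripper's body presses on something with over 40 N, if the wrist force passes 120 N, or if a joint passes its speed limit or range.

ROBOT

A 6-joint arm with a two-finger parallel gripper is mounted at the origin on the work surface. World frame = base frame: x ahead of the robot, y to its left, z up, the work surface at z = 0. Lengths are in m, angles in degrees, forces in N, time in s.
With the tool pointing down it reaches from about 0.4 to 0.825 m from the base axis. Payload 7 kg.
Tool frame: the origin (TCP) lies midway between the tips of the shut fingers; the grasp point (between the pads) lies 19 mm behind it; z points along the fingers, y is the line along which they close (so a half turn about z gives the same grasp; the last joint's range is limited). The gripper opens to 88 mm and grips with 3 to 60 N. Pads are 19 mm wide; open, the fingers measure 130 mm over their backs; the gripper's body (78 mm by 193 mm) begins 47 mm behind the grasp point.
Start: joints at [-49.154, 20.546, 0.682, 0, -70.136, -16.507], TCP at [0.278, -0.615, 0.227] pointing down, gripper open.
Joint ranges: [-176.03, 176.03], [-82.01, 121.73], [-58.28, 71.71], [-173.87, 95.51], [-174.79, -0.11], [-173.66, 173.66]. Speed limits (degrees/s): [136.94, 136.94, 172.46, 180, 180, 180].

INTERFACE

Orientations are given as a 3x3 rotation matrix whose columns are the frame's x, y, z axes.
In Python, from rig import robot gives the robot as it stands. Calls block until the motion is done:
- robot.goto(position, orientation): joint-space move of the TCP to a pose.
- robot.servo_line(position, ori=None, speed=0.15): straight line of the TCP; ori=None keeps the orientation; speed is the mean speed in m/s.
- robot.movej(angles): joint-space move.
- robot.move_gripper(opening): opening from 0.0 (shut) to 1.0 (fully open); the grip force is fixed at half the most; returns when the fingers have stopped.
- robot.dwell(seconds).
- robot.ik(position, orientation): joint angles nearest the present ones, or None.
- robot.grab_frame(name): name is "scene" or "top"; returns (picture, depth): 420x560x3 uint8, red, green, blue; 420x560 float32, m along the optical axis (not along the pixel's ray), 0 where there is no reading.
- robot.camera_info(name): a dict with "vfov" (degrees; the focal length in pixels is half the picture's height over the tangent of half this angle, whatever the lens; pixels are square), "cx", "cy" (the principal point, pixels), "view" (4x4, takes a point from world to camera coordinates). Camera axes: x right, y down, z forward; pixel columns grow to the right and rows downward; lengths in m; the calibration is good to about 2 mm. A picture is of the moment at which its call begins. camera_info takes no time and is no camera call.
A pose or a line that the arm cannot do raises robot.Unreachable and nothing moves.
- robot.job_done(): hands the job in; it is judged then, once.
Readings, each from a call of its own:
- robot.read_t(): time.
- robot.read_qpos(): joint angles.
- robot.read_qvel(): joint speeds.
- robot.read_effort(): joint torques, N m.
- robot.read_position(): TCP position.
- robot.read_tcp_rot(): TCP orientation.
- robot.read_force(): force on the tool from outside, world axes, zero at the start.
- robot.read_ft_torque(): the same for the moment, N m.
- robot.read_grip_width(): opening from 0.0 (shut) to 1.0 (fully open).
- robot.read_finger_force(): force on a finger pad.
Only numpy, scipy, OpenCV 4.12 (cv2) and the standard library are available. Lean on these libraries where they do the work, as an engineer would, in place of code of your own. Each camera call takes 0.05 s, during which the arm holds its last target. There are 200 camera calls.

## Working session

There is one attempt and no reset: what is moved stays moved. The work goes in short steps, each a Python script; the robot and the scene stay as the last script left them, time stands still between calls to the robot, and variables do not carry over. Pictures are saved under pics/ and viewed, at most 10 in all, crops included, and the job is handed in when it is done.

```bash
mkdir -p pics; ls; python3 - <<'E'
from rig import robot
import cv2,numpy as np
for n in("scene","top"):
    p,d=robot.grab_frame(n); cv2.imwrite(f"pics/{n}0.png",p[:,:,::-1]); np.savez(f"{n}0.npz",p=p,d=d)
    i=robot.camera_info(n); print(n,i)
print(robot.read_t(),robot.read_tcp_rot())
E
```

```text
pics
scene {'vfov': 50.94361057547526, 'cx': 288.1487190964704, 'cy': 211.61525763397736, 'view': array([[-3.72952199e-02,  9.99303959e-01,  8.15226981e-04,
         1.91405528e-02],
       [ 8.67108256e-01,  3.27670013e-02, -4.97040840e-01,
        -4.42588147e-01],
       [-4.96721592e-01, -1.78303574e-02, -8.67726765e-01,
         1.58409655e+00],
       [ 0.00000000e+00,  0.00000000e+00,  0.00000000e+00,
         1.00000000e+00]])}
top {'vfov': 52.30214803241733, 'cx': 279.02324551854707, 'cy': 201.88170656992355, 'view': array([[-6.58048522e-04, -9.99798791e-01,  2.00485606e-02,
        -8.22711574e-03],
       [-9.84123922e-01, -2.91077830e-03, -1.77458821e-01,
         5.62110653e-01],
       [ 1.77481471e-01, -1.98470446e-02, -9.83923992e-01,
         1.50467981e+00],
       [ 0.00000000e+00,  0.00000000e+00,  0.00000000e+00,
         1.00000000e+00]])}
0.1 [[-9.11195143e-01 -4.11974333e-01 -7.48036749e-04]
 [-4.11974984e-01  9.11194250e-01  1.28536146e-03]
 [ 1.52070855e-04  1.47938755e-03 -9.99998894e-01]]
```

View pics/scene0.png

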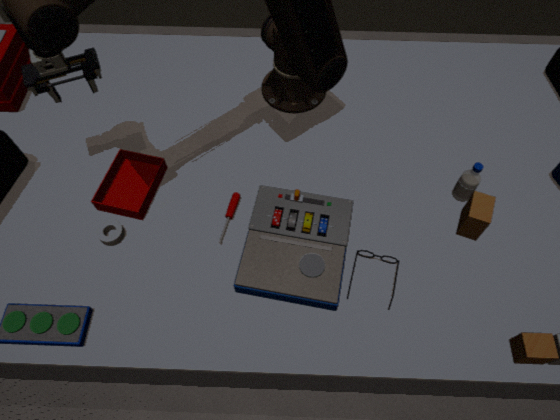

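View pics/top0.png

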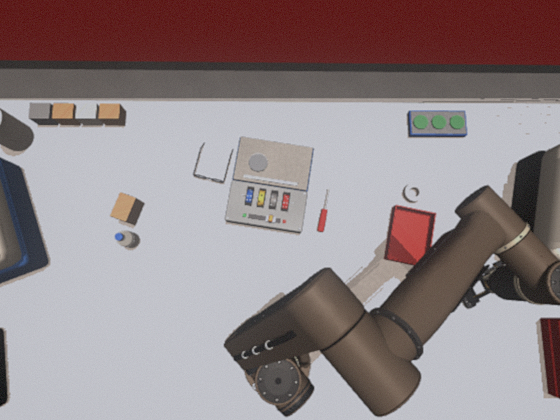

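The scene view shows the case at about (295,245), wheels at (277,217) red, (292,220) grey, (308,222) yellow and (323,225) blue, with the bolt near (297,195). The top view shows the same row at (249–286,200), the bolt near (270,217), and the screwdriver and spectacles on either side. Next I'll zoom in on both.

```bash
python3 - <<'E'
import cv2,numpy as np
s=cv2.imread("pics/scene0.png")[182:247,245:360]; t=cv2.imread("pics/top0.png")[178:236,222:310]
a=cv2.resize(s,None,fx=5.2,fy=5.2,interpolation=cv2.INTER_CUBIC); b=cv2.resize(t,None,fx=4.4,fy=4.4,interpolation=cv2.INTER_CUBIC)
w=600;c=np.zeros((a.shape[0]+b.shape[0],w,3),np.uint8);c[:a.shape[0],:a.shape[1]]=a;c[a.shape[0]:,:b.shape[1]]=b
print(c.shape);cv2.imwrite("pics/z0.png",np.clip(c*1.5,0,255).astype(np.uint8))
E
```

```text
(593, 600, 3)
```

View pics/z0.png

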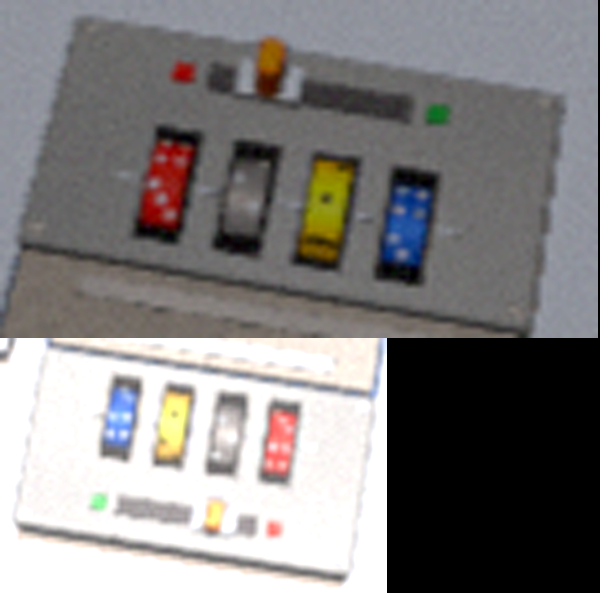

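Scene crop: from case −y to +y the order is red, grey, yellow, blue. Yellow has one spot near the index line (324,200). Red and blue show several spots, which I'll rectify. The bolt is at (270,65), next to the red mark. Next I'll fit the case pose.

```bash
cat > h.py <<'E'
import numpy as np,cv2
from rig import robot
def ray(n,u,v):
    i=robot.camera_info(n);f=210/np.tan(np.radians(i["vfov"]/2));V=i["view"];R=V[:3,:3]
    return -R.T@V[:3,3],R.T@np.array([(u-i["cx"])/f,(v-i["cy"])/f,1.])
def onz(n,u,v,z):
    o,d=ray(n,u,v);return o+d*(z-o[2])/d[2]
def proj(n,P):
    i=robot.camera_info(n);f=210/np.tan(np.radians(i["vfov"]/2));c=i["view"][:3,:3]@np.asarray(P)+i["view"][:3,3]
    return np.array([f*c[0]/c[2]+i["cx"],f*c[1]/c[2]+i["cy"]])
E
python3 - <<'E'
from h import *
from scipy.optimize import least_squares
M=np.array([[-100,-140],[-100,140],[50,-140],[50,140]])/1000
px={"scene":[(260.4,185.5),(353.3,200.7),(248.8,229.1),(346.9,246)],"top":[(300,231.9),(226.3,219.5),(306.5,190.5),(233.4,179.6)]}
for n in px:
    W=np.array([onz(n,u,v,.06)[:2] for u,v in px[n]])
    f=lambda p:((M@np.array([[np.cos(p[2]),np.sin(p[2])],[-np.sin(p[2]),np.cos(p[2])]])+p[:2])-W).ravel()
    s=least_squares(f,[.5,0,0]);print(n,s.x,np.degrees(s.x[2]),(s.fun*1000).round(1))
    p=s.x;c,sn=np.cos(p[2]),np.sin(p[2])
    im=np.load(n+"0.npz")["p"];hsv=cv2.cvtColor(im,cv2.COLOR_RGB2HSV)
    x0,x1,y0,y1=(245,360,182,247) if n=="scene" else (222,310,178,236)
    for nm,lo,hi in(("red",170,190),("orange",8,18),("yellow",22,34),("green",45,80),("blue",105,125)):
        h=hsv[...,0].astype(int);h=np.where((h<8)&(nm=="red"),h+180,h)
        m=((h>=lo)&(h<=hi)&(hsv[...,1]>110)&(hsv[...,2]>40)).astype(np.uint8);k=np.zeros_like(m);k[y0:y1,x0:x1]=1
        N,L,st,ce=cv2.connectedComponentsWithStats(m*k)
        for j in range(1,N):
            if st[j,4]>=4:
                q=onz(n,*ce[j],.06)[:2]-p[:2];print(nm,st[j,4],ce[j].round(1),(1000*np.array([c*q[0]+sn*q[1],-sn*q[0]+c*q[1]])).round(1))
    # rectified view of deck at z=.078
    out=[]
    H=cv2.getPerspectiveTransform(np.float32([[0,0],[400,0],[400,480],[0,480]])*1.0,np.float32([proj(n,[p[0]+c*x-sn*y,p[1]+sn*x+c*y,.078]) for x,y in((.06,.1),(.06,-.1),(-.1,-.1),(-.1,.1))]))
    H=cv2.getPerspectiveTransform(np.float32([[0,0],[500,0],[500,400],[0,400]]),np.float32([proj(n,[p[0]+c*x-sn*y,p[1]+sn*x+c*y,.06]) for x,y in((.06,.1),(.06,-.1),(-.1,-.1),(-.1,.1))]))
    r=cv2.warpPerspective(im,H,(500,400),flags=cv2.INTER_CUBIC|cv2.WARP_INVERSE_MAP)[40:290]
    r=np.clip(r*(1.6 if n=="scene" else 1.),0,255).astype(np.uint8);cv2.imwrite(f"pics/rect_{n}.png",r[:,:,::-1])
    print("cam",ray(n,0,0)[0])
cv2.imwrite("pics/rect.png",np.vstack([cv2.imread("pics/rect_scene.png"),cv2.imread("pics/rect_top.png")]))
E
```

```text
scene [ 0.57779681  0.03710428 -0.1531798 ] -8.776555824260729 [-1.2 -1.7 -0.8  2.   0.6 -2.1  1.4  1.8]
red 14 [279.7 195.5] [-75.8 -75.1]
red 4 [296.2 197.5] [-78.2 -26.4]
red 113 [276.5 217. ] [ -3.5 -69.7]
orange 32 [296.7 194.3] [-89.2 -27.1]
yellow 131 [307.3 221.2] [-6.6 18.5]
green 12 [328.5 203.5] [-75.9  68.9]
blue 102 [322.8 225. ] [-2.9 63.4]
cam [1.17134065 0.02362006 1.15456299]
top [ 0.57280465  0.03366861 -0.15728985] -9.012044730455152 [ 0.4 -6.7  0.2  6.3 -2.5 -5.1  1.8  5.5]
red 32 [285.3 198.2] [ 11.3 -62.8]
red 17 [284.8 205.2] [-14.5 -64.8]
red 6 [283.5 221. ] [-72.1 -69.2]
orange 4 [270.  220.2] [-77.1 -21. ]
yellow 47 [261.2 196.5] [ 3.3 24.3]
yellow 8 [270.2 217.5] [-67.1 -20.3]
blue 38 [248.8 195.4] [ 0.2 69. ]
cam [0.28612834 0.02327417 1.580407  ]
```

View pics/rect.png

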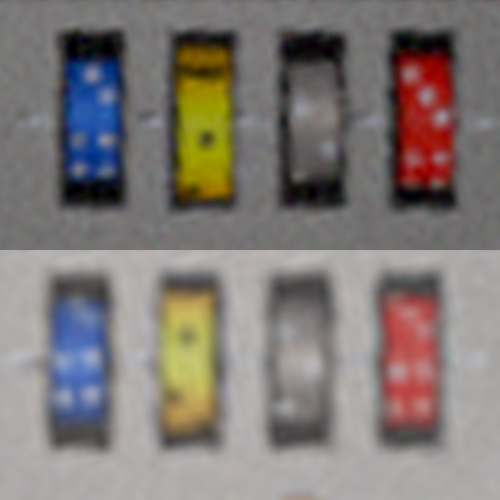

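The rectified views (up = case +x, 2.5 px/mm) show the index lines at rows 120 and 358, which corrects the origin to about (0.574, 0.035) with yaw −8.9°. Red lies between 3 (row 95) and 4 (row 171), so about 2.64 rad. Blue is near 4, about 2.81 rad, and yellow is near 1, about 0.17 rad. I'll start by feeling and rolling red.

```bash
cat >> h.py <<'E'
O=np.array([.5738,.0351]);A=np.radians(-8.9);CX=np.array([np.cos(A),np.sin(A),0]);CY=np.array([-np.sin(A),np.cos(A),0])
def Rt(s=1):
    y=s*CX;z=np.array([0,0,-1.]);return np.column_stack([np.cross(y,z),y,z])
def P(x,y,h):  # case mm, h above deck mm
    return np.array([O[0],O[1],.06])+(CX*x+CY*y+np.array([0,0,h]))/1000
def feel(x,y,h0,hmin,thr=2.0,step=1.0):
    f0=np.mean([robot.read_force()[2] for _ in range(3)]);h=h0
    while h>hmin:
        h-=step;robot.servo_line(P(x,y,h),speed=.02)
        f=robot.read_force()[2]-f0
        if f>thr: return h,f,f0
    return None,f,f0
def stroke(y,x0,x1,hc,press=3.,log=True):
    """press at x0 by `press` mm below crown hc, drag to x1, lift"""
    f0=robot.read_force()[2]
    robot.servo_line(P(x0,y,hc+3),speed=.1);robot.servo_line(P(x0,y,hc-press),speed=.02)
    F=[robot.read_force()-[0,0,f0]]
    n=3
    for k in range(1,n+1):
        robot.servo_line(P(x0+(x1-x0)*k/n,y,hc-press),speed=.04);F.append(robot.read_force()-[0,0,f0])
    robot.servo_line(P(x1,y,hc+4),speed=.05)
    if log: print(np.round(F,1).tolist())
E
python3 - <<'E'
from h import *
q=robot.read_qpos();print([ (s,robot.ik(P(0,-66,60),Rt(s))) for s in(1,-1)])
robot.move_gripper(0.0);t=robot.read_t()
j=[robot.ik(P(0,-66,60),Rt(s)) for s in(1,-1)];s=1 if np.abs(np.array(j[0])-q).max()<np.abs(np.array(j[1])-q).max() else -1
robot.goto(P(-11,-66,60),Rt(s));print(s,t,robot.read_t(),robot.read_position()-P(-11,-66,60),robot.read_force())
robot.servo_line(P(-11,-66,32),speed=.1);t=robot.read_t()
print(feel(-11,-66,24,6),robot.read_t()-t,robot.read_position()-P(-11,-66,0))
E
```

```text
[(1, array([ 16.80910849,  15.57370594, -21.6231342 ,   0.        ,
       -52.80315986, 154.29089151])), (-1, array([ 16.80910849,  15.57370594, -21.6231342 ,   0.        ,
       -52.80315986, -25.70910849]))]
-1 1.525 3.8667 [ 0.00012356 -0.00064692  0.00010734] [-0.85661344 -0.38564769  0.38125011]
(14.0, np.float64(2.805594398479409), np.float64(0.7937494225025054)) 2.8500000000000005 [1.71344569e-04 1.00699325e-05 1.41245053e-02]
```

Red's crown is at about 14.3 mm, which matches the picture estimate. Now the first red stroke, then a camera check of the roll ratio.

```bash
python3 - <<'E'
from h import *
t=robot.read_t()
stroke(-66,-11.5,11.5,14.3);print(robot.read_t()-t)
stroke(-66,-11.5,11.5,14.3);print(robot.read_t()-t)
robot.servo_line(P(11,-66,34),speed=.15);robot.servo_line(P(-14,22,34),speed=.15)
print(feel(-14,22,27,14),robot.read_t())
E
```

```text
[[-1.7, -0.0, 2.3], [-0.7, -0.9, 3.5], [0.2, 0.3, 2.7], [0.7, -0.3, 1.7]]
2.0167
[[-1.1, 0.5, 6.4], [0.5, -0.0, 6.5], [0.6, -0.6, 6.5], [-0.1, 0.7, 5.8]]
4.1667000000000005
(24.0, np.float64(2.514723762545557), np.float64(-0.14348208057244205)) 13.3833
```

Yellow's crown is at about 24.3 mm. I'll roll yellow, then feel and roll blue.

```bash
python3 - <<'E'
from h import *
robot.servo_line(P(-14.5,22,29),speed=.1)
for k in range(2): stroke(22,-14.5,14.5,24.3)
robot.servo_line(P(14,22,36),speed=.15);robot.servo_line(P(13.5,66,30),speed=.15);robot.servo_line(P(13.5,66,18),speed=.1)
h,f,f0=feel(13.5,66,18,6);print(h,f,robot.read_t())
if h:
    robot.servo_line(P(13.5,66,h+4),speed=.1)
    for k in range(2): stroke(66,13.3,-13.3,h+.3)
    robot.servo_line(P(-13,66,50),speed=.15)
    robot.servo_line(P(-130,-60,60),speed=.25)
    print(robot.read_t())
for n in("scene","top"):
    p,d=robot.grab_frame(n);np.savez(f"{n}1.npz",p=p)
    w=lambda x,y,h:proj(n,P(x,y,h))
    H=cv2.getPerspectiveTransform(np.float32([[0,0],[600,0],[600,300],[0,300]]),np.float32([w(50,100,0),w(50,-100,0),w(-50,-100,0),w(-50,100,0)]))
    r=cv2.warpPerspective(p,H,(600,300),flags=cv2.INTER_CUBIC|cv2.WARP_INVERSE_MAP)
    r=np.clip(r*(1.6 if n=="scene" else 1.),0,255).astype(np.uint8);cv2.imwrite(f"pics/r1{n}.png",r[:,:,::-1])
cv2.imwrite("pics/rect1.png",np.vstack([cv2.imread(f"pics/r1{n}.png") for n in("scene","top")]))
E
```

```text
[[0.1, -0.3, 4.5], [-0.4, 0.1, 3.7], [0.6, -1.2, 3.9], [1.6, -0.8, 3.8]]
[[0.1, 0.3, 4.2], [-0.5, -0.2, 5.2], [0.6, -0.7, 4.5], [0.5, -0.2, 4.0]]
12.0 2.5530465523448647 20.625
[[1.0, -0.1, 4.2], [0.2, -0.5, 5.2], [-0.9, 0.6, 5.2], [-2.1, 1.0, 4.7]]
[[-2.5, 0.1, 5.0], [-0.2, -1.4, 4.4], [-0.8, 0.2, 5.4], [-0.7, 1.3, 5.0]]
26.4917
```

View pics/rect1.png

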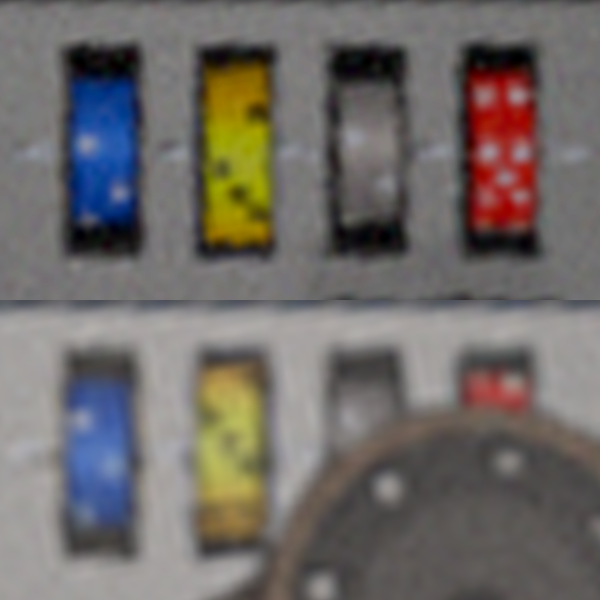

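The check picture shows red 5 centred at (504,176), which is +0.1 mm from the index once parallax is removed. Yellow 3 is centred at (240,193), +0.1 mm off. Blue 2 is centred at (104,168), about +1.8 mm or 0.06 rad off, and both views agree. All three are inside the tolerance, so I'll push the bolt.

```bash
python3 - <<'E'
from h import *
robot.servo_line(P(-72,-54,60),speed=.2);robot.servo_line(P(-72,-54,14),speed=.1)
f0=robot.read_force();robot.servo_line(P(-72,-44,14),speed=.1)
y=-44;L=[]
while y<10:
    y+=2;robot.servo_line(P(-72,y,14),speed=.05);f=(robot.read_force()-f0)@CY;L.append((y,round(float(f),1)))
    if f<-9: break
print(L,((robot.read_position()[:2]-O)@CY[:2]*1000),robot.read_t())
robot.servo_line(P(-72,y-8,14),speed=.1);robot.servo_line(P(-72,y-8,60),speed=.15);robot.servo_line(P(-150,-160,90),speed=.25)
for n in("scene","top"):
    p,d=robot.grab_frame(n)
    w=lambda x,y,h:proj(n,P(x,y,h))
    H=cv2.getPerspectiveTransform(np.float32([[0,0],[500,0],[500,300],[0,300]]),np.float32([w(40,100,0),w(40,-100,0),w(-80,-100,0),w(-80,100,0)]))
    r=cv2.warpPerspective(p,H,(500,300),flags=cv2.INTER_CUBIC|cv2.WARP_INVERSE_MAP)
    r=np.clip(r*(1.6 if n=="scene" else 1.),0,255).astype(np.uint8);cv2.imwrite(f"pics/r2{n}.png",r[:,:,::-1])
cv2.imwrite("pics/rect2.png",np.vstack([cv2.imread(f"pics/r2{n}.png") for n in("scene","top")]))
print(robot.read_t())
E
```

```text
[(-42, 0.1), (-40, -1.5), (-38, -2.9), (-36, -1.8), (-34, -1.8), (-32, -1.6), (-30, -1.5), (-28, -2.3), (-26, -1.8), (-24, -2.5), (-22, -2.2), (-20, -2.0), (-18, -2.5), (-16, -1.9), (-14, -2.2), (-12, -2.4), (-10, -2.0), (-8, -1.9), (-6, -1.6), (-4, -0.9), (-2, -1.2), (0, -1.6), (2, -2.0), (4, -5.1), (6, -13.8)] 3.9253531323646187 34.1417
35.8167
```

View pics/rect2.png

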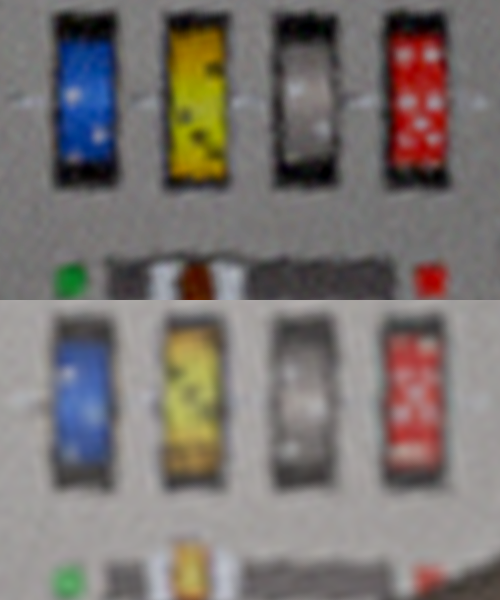

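The final picture shows red 5, yellow 3 and blue 2 still on the index. The bolt tab is at (195,280), on the green side, after about 44 mm of travel that ended with a clear force rise at the stop. The arm is clear of everything, so I'm handing in.

```bash
python3 -c "
from rig import robot
print(robot.job_done())"
```

```text
the job is handed in; nothing more can be done
None
```

I handed the job in at about 36 s with red on 5, blue on 2 (about 0.06 rad off centre) and yellow on 3, the bolt pushed about 44 mm open to its stop, and the arm clear; the hand-in returned no verdict, so these are my camera and force readings.

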